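Free a seized insert from a dry-block heater

TASK

On the lab bench, the orange insert has seized in its aluminium block in the dry-block heater: pulled straight, it brings the whole block up with it. Take it by its grip bar, work it loose by twisting it back and forth while pulling it up gently so that the block stays down in the heater, then set it down in the white tray without dropping it. Leave the blue insert where it is.

Things in the scene. Friction and masses are not known exactly. Their poses are not given: they have to be found in the camera images.
- orange_insert: Seized insert, upright in the block, 75 mm tall. Origin: centre of its underside, 45 mm above bench; z up. Foot 24 mm dia. up to z 20, shank 30 mm dia. to 40, flange 42 mm dia. to 45 (rests on block), grip bar 40 long (x) by 14 thick (y), z 45 to 75. 140 g. Straight pull takes 19-26 N; while turning (0.28-0.40 N m, either way) it rises easily, up to 3 mm per rad. Free 18 mm up, foot clears block at 40.
- blue_insert: Blue insert of the same shape and size, to be left alone. It stands in a second block of the same kind in the same heater, its axis 108 mm from the orange one's. Origin: centre of its underside, 45 mm above the bench; z up; grip bar along x.
- block: Aluminium block round the orange insert: 75 (x) by 95 (y) by 50 mm high, 0.8 kg. Origin: centre of its underside, 35 mm above the bench; top 85 mm above the bench. It only rests in a close rectangular seat of the cream heater (fixed, 200 by 270 mm, 75 mm high): it cannot turn (1.5 mm play a side) but nothing holds it down, so a straight pull on the insert lifts it.
- tray: Open white plastic tray, empty, fixed to the bench: 150 mm (x) by 200 mm (y), 35 mm high, walls and floor 4 mm thick. Origin: centre of its underside, on the bench.
Mind the look-alikes: they are no part of the job. Of the things shaped like the orange_insert, the orange one is meant.

How it is judged:
On the way:
1. the orange insert has been drawn right out of its block (z of orange_insert in the frame of block above 0.055 m), for 0.1 s.
At the end, for the whole second after the job is handed in: The orange insert lies or stands at rest inside the white tray (its foot between the walls and less than 32 mm above the tray's underside), its block is within 12 mm of its starting place in the heater, and the blue insert is within 12 mm of where it was (x of orange_insert in the frame of tray between -0.072 and 0.072 m and y of orange_insert in the frame of tray between -0.097 and 0.097 m and z of orange_insert in the frame of tray below 0.032 m and linear speed of orange_insert below 0.02 m/s and angular speed of orange_insert below 0.2 rad/s and distance of each of block, blue_insert from where it was at the start of the episode below 0.012 m); the robot touches nothing.
It fails at once if the block is pulled up or out of its seat by more than 12 mm (distance of block from where it was at the start of the episode above 0.012 m).
It fails at once if the blue insert is moved by more than 12 mm (distance of blue_insert from where it was at the start of the episode above 0.012 m).
It fails at once if the orange insert is dropped or thrown (it moves faster than 1.1 m/s with no finger touching it) (linear speed of orange_insert above 1.1 m/s and contact force between the fingers and orange_insert below 0.1 N).
It also fails if it takes over 61 s, if anything falls off the work surface, if the arm or the gripper's body presses on something with over 40 N, if the wrist force passes 120 N, or if a joint passes its speed limit or range.

ROBOT

A 6-joint arm with a two-finger parallel gripper is mounted at the origin on the work surface. World frame = base frame: x ahead of the robot, y to its left, z up, the work surface at z = 0. Lengths are in m, angles in rad, forces in N, time in s.
With the tool pointing down it reaches from about 0.25 to 0.775 m from the base axis. Payload 4 kg.
Tool frame: the origin (TCP) lies midway between the tips of the shut fingers; the grasp point (between the pads) lies grip_point_offset behind it (grip_point_offset is the distance from the TCP to the grasp point, in m); z points along the fingers, y is the line along which they close (so a half turn about z gives the same grasp; the last joint's range is limited). The gripper opens to 94 mm and grips with 3 to 60 N. Pads are 16 mm wide; open, the fingers measure 119 mm over their backs; the gripper's body (75 mm by 177 mm) begins 78 mm behind the grasp point.
Start: joints at [-1.289, 0.087, 1.371, -0, 1.684, -0.103], TCP at [0.206, -0.51, 0.206] pointing down, gripper open.
Joint ranges: [-3.1, 3.1], [-0.76, 2.03], [0.27, 2.55], [-1.08, 4.22], [0.17, 2.65], [-2.57, 2.57]. Speed limits (rad/s): [2.79, 2.79, 3.14, 3.14, 3.14, 3.14].

INTERFACE

Orientations are given as [roll, pitch, yaw] about the fixed x, y, z axes, in that order (R = Rz(yaw) Ry(pitch) Rx(roll)).
In Python, from bench import * gives the robot as it stands. The module is installed in compiled form; this text tells all that it offers.
- The arm moves only by the tool apply_moves, never from a script. Its argument "commands" is a list of rows, each a list of 7 numbers: the turn, a rotation vector about the world's x, y, z in rad, then the shift along the world's x, y, z in m, then the opening in per cent of the stroke, from 0 (shut) to 100 (fully open). In form: [[ax, ay, az, x, y, z, jaw], ...]. A call has exactly 5 rows; each row is the pose to reach, as a shift and turn from the pose commanded when the call began; what a row does not reach only later rows make up. A row lasts 1/10 s, in which the tool goes at most 50 mm and 8.59 degrees, less where a joint would pass 70% of its speed; a pose out of reach is approached as far as the arm can. A call with a gripper value outside its range is refused whole. The fingers move at their own pace and stop on an object; the grip force is fixed at half the most. Time passes only in rows, so rows that repeat a pose let the fingers close, or fill a call up. It gives the time, the measured TCP pose, the force, the opening and the grip force at its end, in the units of the state.
- get_obs(): the state, without advancing time (a new reading comes with each control period).
- snapshot(name): name is "scene" or "top" or "wrist"; returns a dict with "pixels" (400x640x3 uint8, red, green, blue), "vertical_fov" (degrees; the focal length in pixels is half the picture's height over the tangent of half this angle, whatever the lens; pixels are square), "cx", "cy" (the principal point, pixels), "rvec" (rotation vector, rad) and "tvec" (3), from world to camera coordinates, as OpenCV has them. Camera axes: x right, y down, z forward; pixel columns grow to the right and rows downward; lengths in m; the calibration is good to about 2 mm. A picture is of the moment at which its call begins. There is no depth.
- close_job(): hands the job in; it is judged then, once.
Trained networks look in the newest picture that a camera, given by its name, has taken for a name from the list of things; names that differ only in an ending like _2 or _b are one class to them, and where a whole thing is asked for, a point or a joint stands for the part that bears it (a point fixed in the world has none). Each returns a list of dicts, best first, with "score" (0 to 1); they miss things now and then, are a little off and sometimes report something else, mostly with a low value. They report only what shows in the picture. A call takes as long as a camera call. They do not tell look-alikes from the thing itself.
- masks_of(camera, query): "mask" (400x640 bool, what is visible of it) and "extent" ([left, top, right, bottom] in pixels, round what is visible of it).
- place_of(camera, query): "pixel" ([column, row] in pixels: a listed point, or the origin of a listed thing).
The state is a dict: "time": time; "joint_positions": joint angles; "qvel": joint speeds; "joint_torque": joint torques, N m; "tool_pos": TCP position; "ee_rot": TCP orientation; "wrist_force": force on the tool from outside, world axes, zero at the start; "wrist_torque": the same for the moment, N m; "width": finger opening in m; "finger_force": force on a finger pad.
Only numpy, scipy, OpenCV 4.12 (cv2) and the standard library are available. Lean on these libraries where they do the work, as an engineer would, in place of code of your own. Each camera call takes 0.05 s, during which the arm holds its last target. There are 200 camera calls.

## Working session

There is one attempt and no reset: what is moved stays moved. The work goes in short steps, Python scripts to look and compute and a tool call to move; the robot and the scene stay as the last step left them, time stands still between calls to the robot, and variables do not carry over. Pictures are saved under pics/ and viewed, at most 10 in all, crops included, and the job is handed in when it is done.

Besides the shell and the picture viewer there is one more tool, called after "Call:" in YAML: its name, and indented under it one key for each argument. apply_moves: Moves the arm, as the interface text tells. Its arguments: {"type":"object","properties":{"commands":{"type":"array"}},"required":["commands"]}

```bash
mkdir -p pics
cat > h.py <<'E'
from bench import *
import numpy as np, cv2
def cam(s):
    R=cv2.Rodrigues(np.array(s["rvec"],float))[0]; t=np.array(s["tvec"],float).ravel()
    f=200/np.tan(np.radians(s["vertical_fov"])/2); return R,t,f
def ray(s,px,z):
    R,t,f=cam(s); d=R.T@np.array([(px[0]-s["cx"])/f,(px[1]-s["cy"])/f,1]); c=-R.T@t
    return c+d*(z-c[2])/d[2]
def proj(s,P):
    R,t,f=cam(s); p=R@np.array(P,float)+t; return np.round([s["cx"]+f*p[0]/p[2],s["cy"]+f*p[1]/p[2]],1)
def save(s,n): cv2.imwrite(f"pics/{n}.png",np.array(s["pixels"])[:,:,::-1])
E
python3 - <<'E'
from h import *
o=get_obs();print({k:np.round(v,3) for k,v in o.items()})
try: print("gpo",grip_point_offset)
except Exception as e: print(e)
ims=[]
Z={"orange_insert":.045,"blue_insert":.045,"block":.035,"tray":0}
for c in("scene","top"):
    s=snapshot(c);ims.append(np.array(s["pixels"]));save(s,c+"0")
    print(c,s["vertical_fov"],s["cx"],s["cy"],s["rvec"],s["tvec"])
    for q in Z:
        for r in place_of(c,q): print(c,q,round(r["score"],2),np.round(r["pixel"],1),np.round(ray(s,r["pixel"],Z[q]),3))
        for r in masks_of(c,q): print("  mask",round(r["score"],2),r["extent"])
E
```

```text
{'time': np.float64(0.0), 'joint_positions': array([-1.289,  0.088,  1.372,  0.   ,  1.684, -0.103]), 'qvel': array([-0.001,  0.   , -0.   ,  0.001, -0.001, -0.001]), 'joint_torque': array([ 2.0000e-03, -3.4018e+01, -3.0242e+01,  7.2000e-02,  3.3000e-02,
       -0.0000e+00]), 'tool_pos': array([ 0.206, -0.509,  0.204]), 'ee_rot': array([-3.139, -0.   ,  0.385]), 'wrist_force': array([ 0.613, -0.446,  0.835]), 'wrist_torque': array([-0.016, -0.031, -0.016]), 'finger_force': np.float64(0.0), 'width': np.float64(0.094)}
gpo 0.0188
scene 56.700883725574876 315.58815203016644 200.95398140828408 [ 1.66431729  2.13432557 -0.62813193] [ 0.13330095 -0.41353867  1.11081014]
scene orange_insert 0.88 [384.1 211.2] [0.531 0.141 0.045]
scene orange_insert 0.73 [299.1 231.9] [ 0.622 -0.018  0.045]
scene orange_insert 0.6 [309.9 202.9] [ 0.55  -0.014  0.045]
  mask 0.91 [303.3, 182.7, 323.2, 206.1]
  mask 0.84 [287.3, 207.8, 306.7, 237.9]
  mask 0.59 [377.5, 183.3, 398.2, 212.1]
scene blue_insert 0.63 [437.6 216.1] [0.516 0.25  0.045]
  mask 0.79 [432.5, 192.4, 453.9, 216.6]
scene block 0.79 [382.3 
[... 169 characters left out ...]
84907245273482 310.4698954067762 201.2539880026794 [ 2.12998443 -2.12995355  0.18616109] [0.01507574 0.55650062 0.96610746]
top orange_insert 0.78 [249.2 208.9] [0.541 0.144 0.045]
top orange_insert 0.75 [323.9 219.8] [ 0.518 -0.013  0.045]
top orange_insert 0.52 [326.9 186.7] [ 0.588 -0.02   0.045]
  mask 0.86 [314.6, 206.3, 334.8, 230.3]
  mask 0.76 [234.9, 196.7, 258.5, 217.7]
  mask 0.71 [318.7, 170.6, 341.5, 190.4]
top blue_insert 0.65 [201.3 214. ] [0.53  0.243 0.045]
  mask 0.71 [184.2, 198.5, 203.0, 224.4]
top block 0.7 [251.1 209.9] [0.54  0.141 0.035]
  mask 0.77 [223.8, 189.1, 273.3, 230.8]
top tray 0.64 [419.9 204. ] [ 0.559 -0.225  0.   ]
  mask 0.92 [370.4, 165.6, 471.3, 240.3]
```

View pics/top0.png

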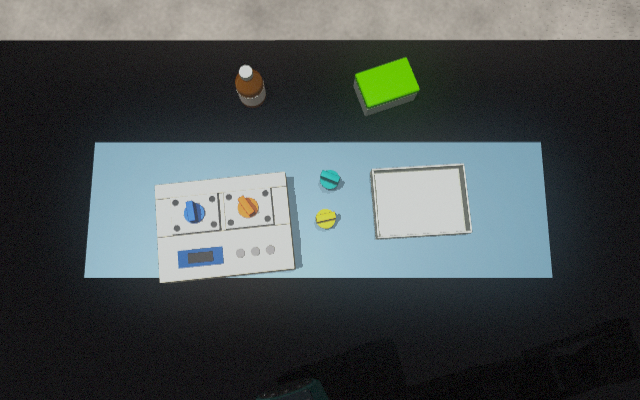

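View pics/scene0.png

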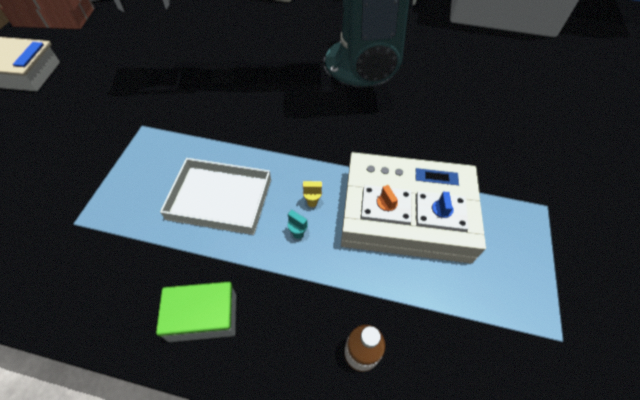

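The top view shows four inserts of the same shape:
- **Orange:** pixel (248,207), in the heater's right-hand block.
- **Blue:** (194,211), in the left-hand block.
- **Yellow and teal:** (325,219) and (329,180), both loose on the mat.

The orange one in the heater is the target, at about (0.537, 0.142). The tray is at (0.563, -0.224). The scene view agrees, with orange at (388,198), blue at (444,205) and the tray at (218,195). I'll move above the orange insert, turned to match its bar, and check from close up.

Call:
apply_moves:
  commands:
    - [0,0,0.08,0.02,0.04,0.016,100]
    - [0,0,0.16,0.04,0.085,0.032,100]
    - [0,0,0.24,0.062,0.128,0.048,100]
    - [0,0,0.32,0.084,0.172,0.064,100]
    - [0,0,0.4,0.106,0.215,0.08,100]

```text
time: 1.4
tool_pos: [0.3106, -0.2975, 0.2846]
ee_rot: [3.141, -0.0, 0.787]
wrist_force: [1.2, 0.1, -0.2]
width: 0.094
finger_force: 0.0
```

Call:
apply_moves:
  commands:
    - [0,0,0,0.022,0.043,0,100]
    - [0,0,0,0.044,0.086,0,100]
    - [0,0,0,0.066,0.13,0,100]
    - [0,0,0,0.088,0.173,0,100]
    - [0,0,0,0.11,0.217,0,100]

```text
time: 1.9
tool_pos: [0.4207, -0.0804, 0.2842]
ee_rot: [3.14, -0.0, 0.785]
wrist_force: [0.9, -0.3, 0.2]
width: 0.0939
finger_force: 0.0
```

Call:
apply_moves:
  commands:
    - [0,0,0,0.025,0.048,0,100]
    - [0,0,0,0.05,0.094,0,100]
    - [0,0,0,0.074,0.14,0,100]
    - [0,0,0,0.094,0.185,0,100]
    - [0,0,0,0.114,0.22,0,100]

```text
time: 2.4
tool_pos: [0.5346, 0.1401, 0.2841]
ee_rot: [3.141, -0.0, 0.786]
wrist_force: [0.7, -0.6, -0.3]
width: 0.0937
finger_force: 0.0
```

Run:
```python
from h import *
o=get_obs();print({k:np.round(o[k],3) for k in("time","joint_positions","tool_pos","ee_rot","wrist_force")})
s=snapshot("wrist");im=np.array(s["pixels"]);save(s,"w1")
print(s["vertical_fov"],-cam(s)[0].T@cam(s)[1], proj(s,[.537,.142,.12]))
for q,z in(("orange_insert",.045),("blue_insert",.045),("block",.035)):
    for r in place_of("wrist",q): print(q,r["score"],r["pixel"],ray(s,r["pixel"],z).round(4))
    for r in masks_of("wrist",q): print("  mask",r["score"],r["extent"])
np.savez("w1.npz",**{k:s[k] for k in s})
```

```text
{'time': np.float64(2.4), 'joint_positions': array([ 0.154,  0.091,  1.212, -0.   ,  1.838,  0.939]), 'tool_pos': array([0.535, 0.14 , 0.284]), 'ee_rot': array([ 3.141, -0.   ,  0.786]), 'wrist_force': array([ 0.66 , -0.646, -0.259])}
69.22361622626342 [0.59332819 0.19871427 0.46214418] [315.7 182.2]
orange_insert 0.92 [414.1, 208.3] [ 0.6014 -0.0046  0.045 ]
orange_insert 0.74 [313.3, 171.9] [0.533 0.143 0.045]
  mask 0.97 [360.7, 232.7, 387.3, 262.4]
  mask 0.77 [408.0, 200.0, 437.8, 234.1]
  mask 0.65 [301.3, 161.1, 332.2, 197.4]
blue_insert 0.65 [259.8, 120.5] [0.5318 0.2466 0.045 ]
  mask 0.7 [232.5, 105.8, 269.7, 141.0]
block 0.93 [316.1, 169.1] [0.5375 0.1417 0.035 ]
  mask 0.96 [273.5, 129.6, 361.9, 217.3]
```

View pics/w1.png

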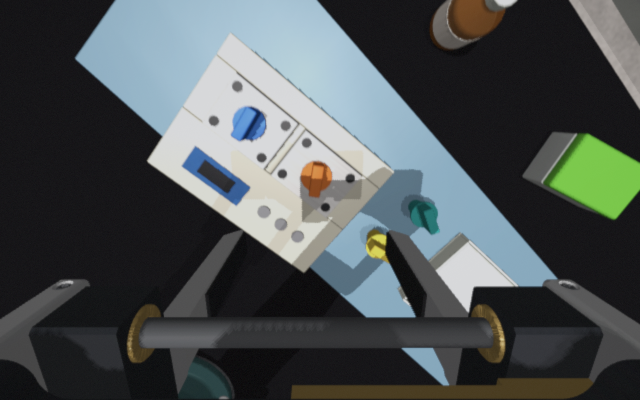

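The wrist view shows blue at (250,123), orange at (316,178) in the right-hand block, yellow at (378,245) and teal at (424,213). Orange in the block fits the description, and an enlarged crop will confirm it and give the bar's angle.

Run:
```python
from h import *
a=cv2.imread("pics/w1.png")[150:210,280:360]; b=cv2.imread("pics/top0.png")[190:225,225:272]
A=cv2.resize(a,(640,480),interpolation=cv2.INTER_CUBIC)
cv2.imwrite("pics/crop1.png",A)
```

```text
(no output)
```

View pics/crop1.png

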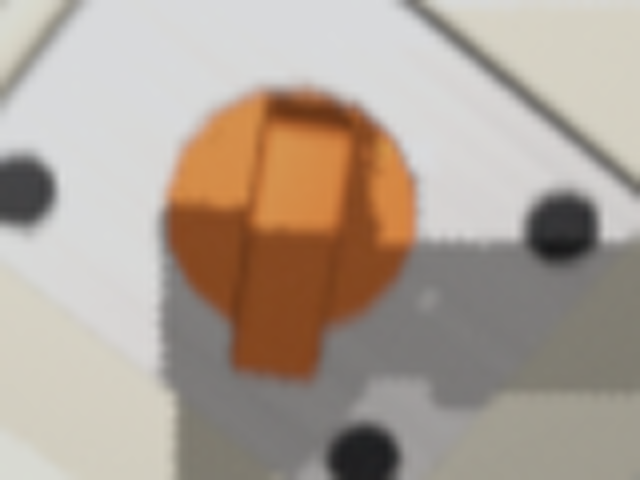

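The crop confirms the orange insert. The bar's top corners are near crop pixels (268,122), (355,132), (317,380) and (234,370).

Run:
```python
from h import *
s=dict(np.load("w1.npz"))
c=np.array([(268,122),(355,132),(317,380),(234,370)])/8+[279.5,149.5]
P=np.array([ray(s,p,.12)[:2] for p in c]);print(P.round(4),P.mean(0))
d=(P[0]+P[1]-P[2]-P[3])/2;print(np.linalg.norm(d),np.degrees(np.arctan2(d[1],d[0])), np.linalg.norm(P[1]-P[0]))
f=[ray(s,np.array(p)/8+[279.5,149.5],.09) for p in((165,200),(416,210))];print(np.mean(f,0))
```

```text
[[0.5497 0.1593]
 [0.5578 0.1491]
 [0.5267 0.1258]
 [0.5189 0.136 ]] [0.538273  0.1425577]
0.03874865742046302 36.9754209598579 0.013032977109345274
[0.53880453 0.14361751 0.09      ]
```

Call:
apply_moves:
  commands:
    - [0,0,-0.07,0.002,0.0015,-0.03,100]
    - [0,0,-0.14,0.0035,0.0025,-0.06,100]
    - [0,0,-0.14,0.0035,0.0025,-0.09,100]
    - [0,0,-0.14,0.0035,0.0025,-0.115,100]
    - [0,0,-0.14,0.0035,0.0025,-0.13,100]

```text
time: 3.25
tool_pos: [0.5364, 0.1385, 0.1522]
ee_rot: [-3.141, 0.002, 0.642]
wrist_force: [-0.5, 0.1, -0.6]
width: 0.0935
finger_force: 0.0
```

Run:
```python
from h import *
o=get_obs();print({k:np.round(o[k],4) for k in("time","tool_pos","ee_rot","wrist_force")})
s=snapshot("wrist");save(s,"w2")
im=np.array(s["pixels"]);print(proj(s,[.538,.1425,.12]))
u,v=map(int,proj(s,[.538,.1425,.1]));np.savez("w2.npz",**{k:s[k] for k in s});print(u,v)
c=im[max(0,v-60):v+60,max(0,u-80):u+80,::-1];print(c.shape,max(0,u-80),max(0,v-60))
cv2.imwrite("pics/crop2.png",cv2.resize(c,None,fx=5,fy=5,interpolation=cv2.INTER_CUBIC))
```

```text
{'time': np.float64(3.25), 'tool_pos': array([0.5364, 0.1385, 0.1522]), 'ee_rot': array([-3.1409e+00,  2.1000e-03,  6.4240e-01]), 'wrist_force': array([-0.4929,  0.0732, -0.5654])}
[312.4 220.2]
312 211
(120, 160, 3) 232 151
```

View pics/crop2.png

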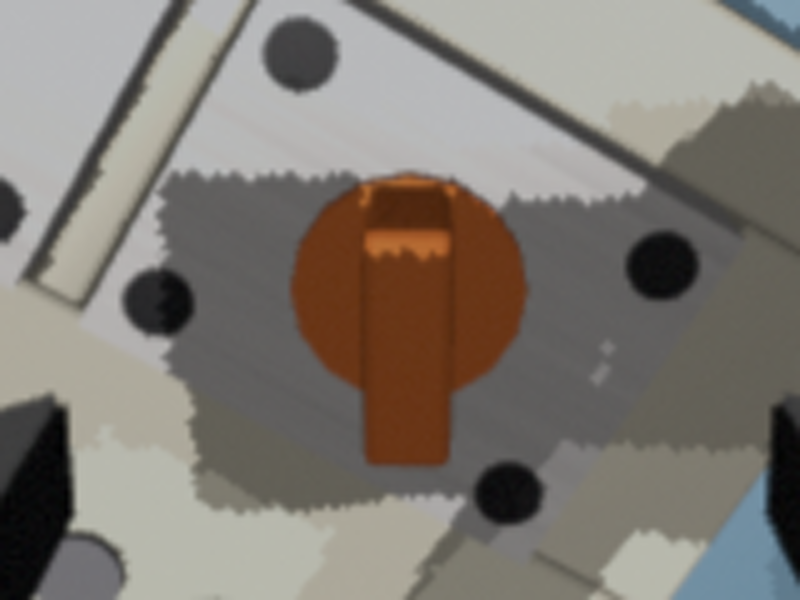

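The bar is aligned with the fingers. Its top is centred at full-image pixel (313,220), which matches the estimate of (0.538, 0.1425). I'll check the pose again now that the arm has settled.

Run:
```python
from h import *
s=dict(np.load("w2.npz"));R,t,f=cam(s)
o=get_obs();print(o["tool_pos"],o["ee_rot"],o["joint_positions"],o["time"])
print("cx",s["cx"],"bar",ray(s,(312.9,220.1),.12),"cam",-R.T@t, "tcp px",proj(s,o["tool_pos"]))
print("mid fingers at z .152+", ray(s,(316,235),.16))
```

```text
[0.53552194 0.13856091 0.15005667] [-3.13913664  0.00516858  0.64265589] [ 1.50861967e-01  1.15877238e-01  1.44932590e+00 -2.75703747e-04
  1.58210529e+00  1.07900642e+00] 3.3
cx 315.5555212384947 bar [0.53832998 0.14223155 0.12      ] cam [0.60353792 0.18813971 0.32994358] tcp px [314.3 242. ]
mid fingers at z .152+ [0.5438253  0.14336752 0.16      ]
```

Call:
apply_moves:
  commands:
    - [0,0,0,0.001,0.002,-0.015,100]
    - [0,0,0,0.0025,0.0035,-0.03,100]
    - [0,0,0,0.0025,0.0035,-0.045,100]
    - [0,0,0,0.0025,0.0035,-0.055,100]
    - [0,0,0,0.0025,0.0035,-0.055,100]

```text
time: 3.8
tool_pos: [0.5389, 0.1436, 0.0965]
ee_rot: [-3.14, 0.004, 0.645]
wrist_force: [0.1, -0.1, -0.0]
width: 0.094
finger_force: 0.0
```

Run:
```python
from h import *
s=snapshot("wrist");save(s,"w3")
o=get_obs();print({k:np.round(o[k],4) for k in("time","tool_pos","ee_rot","wrist_force","joint_positions")})
print(proj(s,[.538,.1425,.12]),proj(s,o["tool_pos"]))
```

```text
{'time': np.float64(3.85), 'tool_pos': array([0.5396, 0.1437, 0.0978]), 'ee_rot': array([-3.1407e+00,  1.8000e-03,  6.4490e-01]), 'wrist_force': array([-0.6759, -0.3189, -0.1833]), 'joint_positions': array([ 1.5880e-01,  1.5280e-01,  1.5136e+00, -1.0000e-04,  1.4772e+00,
        1.0847e+00])}
[315.6 261.5] [315.7 242.3]
```

View pics/w3.png

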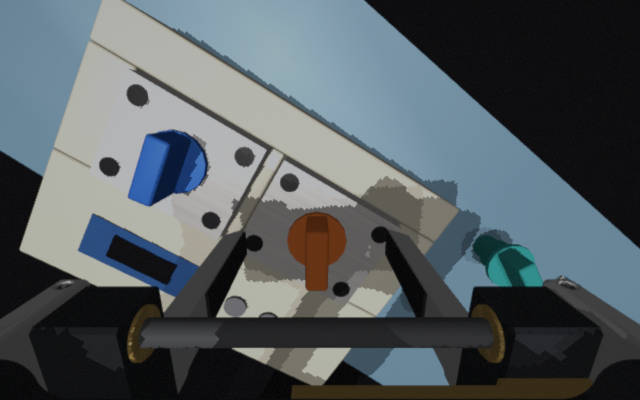

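The bar is centred between the fingers at (317,261). I'll go down 3 mm and close.

Call:
apply_moves:
  commands:
    - [0,0,0,0,0,-0.003,100]
    - [0,0,0,0,0,-0.003,10]
    - [0,0,0,0,0,-0.003,10]
    - [0,0,0,0,0,-0.003,0]
    - [0,0,0,0,0,-0.003,0]

```text
time: 4.35
tool_pos: [0.5404, 0.1438, 0.0962]
ee_rot: [3.141, -0.001, 0.645]
wrist_force: [0.1, -0.9, 0.6]
width: 0.0655
finger_force: 0.0
```

Call:
apply_moves:
  commands:
    - [0,0,0,0,0,0,0]
    - [0,0,0,0,0,0,0]
    - [0,0,0,0,0,0,0]
    - [0,0,0,0,0,0,0]
    - [0,0,0,0,0,0,0]

```text
time: 4.85
tool_pos: [0.5402, 0.1438, 0.0959]
ee_rot: [3.142, -0.0, 0.645]
wrist_force: [0.3, 0.4, 0.2]
width: 0.0255
finger_force: 0.0
```

Call:
apply_moves:
  commands:
    - [0,0,0,0,0,0,0]
    - [0,0,0,0,0,0,0]
    - [0,0,0,0,0,0,0]
    - [0,0,0,0,0,0,0]
    - [0,0,0,0,0,0,0]

```text
time: 5.35
tool_pos: [0.5402, 0.1438, 0.0959]
ee_rot: [-3.142, -0.0, 0.645]
wrist_force: [0.1, 0.4, -1.6]
width: 0.0138
finger_force: 30.0
```

Run:
```python
from h import *
o=get_obs();print({k:np.round(o[k],4) for k in("time","tool_pos","ee_rot","wrist_force","wrist_torque","joint_positions","width","finger_force")})
```

```text
{'time': np.float64(5.35), 'tool_pos': array([0.5402, 0.1438, 0.0959]), 'ee_rot': array([-3.1416, -0.    ,  0.6447]), 'wrist_force': array([ 0.0828,  0.4165, -1.5862]), 'wrist_torque': array([ 0.0263,  0.0511, -0.1098]), 'joint_positions': array([0.1587, 0.1537, 1.5165, 0.    , 1.4713, 1.0848]), 'width': np.float64(0.0138), 'finger_force': np.float64(29.9904)}
```

The grip holds: opening 13.8 mm, 30 N. I'll start twisting with a small rise.

Call:
apply_moves:
  commands:
    - [0,0,0.1,0,0,0,0]
    - [0,0,0.22,0,0,0.0002,0]
    - [0,0,0.34,0,0,0.0004,0]
    - [0,0,0.46,0,0,0.0007,0]
    - [0,0,0.58,0,0,0.001,0]

```text
time: 5.85
tool_pos: [0.5392, 0.1438, 0.0959]
ee_rot: [-3.139, 0.001, 1.229]
wrist_force: [-1.3, 0.9, -2.3]
width: 0.014
finger_force: 30.1
```

```bash
cat > st.py <<'E'
from h import *
o=get_obs();print({k:np.round(o[k],4).tolist() for k in("time","tool_pos","ee_rot","wrist_force","wrist_torque","width","finger_force")},o["joint_positions"][5])
E
python3 st.py
```

```text
{'time': 5.85, 'tool_pos': [0.5392, 0.1438, 0.0959], 'ee_rot': [-3.1391, 0.0007, 1.2291], 'wrist_force': [-1.2614, 0.9386, -2.2569], 'wrist_torque': [0.1273, 0.1884, -0.3248], 'width': 0.014, 'finger_force': 30.0676} 0.5003355196290161
```

It turns with about 0.32 N·m and little pull, so I'll carry on.

Call:
apply_moves:
  commands:
    - [0,0,0.12,0,0,0.0003,0]
    - [0,0,0.24,0,0,0.0006,0]
    - [0,0,0.36,0,0,0.0009,0]
    - [0,0,0.48,0,0,0.0012,0]
    - [0,0,0.6,0,0,0.0015,0]

```text
time: 6.35
tool_pos: [0.5382, 0.1438, 0.0966]
ee_rot: [-3.136, -0.001, 1.829]
wrist_force: [-2.0, 0.7, -5.1]
width: 0.0138
finger_force: 30.1
```

Call:
apply_moves:
  commands:
    - [0,0,0.12,0,0,0.0003,0]
    - [0,0,0.24,0,0,0.0006,0]
    - [0,0,0.36,0,0,0.0009,0]
    - [0,0,0.48,0,0,0.0012,0]
    - [0,0,0.6,0,0,0.0015,0]

```text
time: 6.85
tool_pos: [0.5368, 0.1429, 0.0974]
ee_rot: [-3.134, -0.005, 2.429]
wrist_force: [-4.8, -2.2, -3.2]
width: 0.0138
finger_force: 30.0
```

```bash
python3 st.py
```

```text
{'time': 6.85, 'tool_pos': [0.5368, 0.1429, 0.0974], 'ee_rot': [-3.1341, -0.0054, 2.4291], 'wrist_force': [-4.7794, -2.2144, -3.2187], 'wrist_torque': [-0.3618, 0.8654, -0.2965], 'width': 0.0138, 'finger_force': 30.0464} -0.6997879420069903
```

The side load grows as I turn further, because the grip is slightly off the axis. I'll twist back the other way.

Call:
apply_moves:
  commands:
    - [0,0,-0.12,0,0,0,0]
    - [0,0,-0.24,0,0,0.0003,0]
    - [0,0,-0.36,0,0,0.0006,0]
    - [0,0,-0.48,0,0,0.0009,0]
    - [0,0,-0.6,0,0,0.0012,0]

```text
time: 7.35
tool_pos: [0.5381, 0.1443, 0.0986]
ee_rot: [-3.136, -0.002, 1.822]
wrist_force: [-1.8, 1.9, -4.7]
width: 0.0137
finger_force: 30.1
```

Call:
apply_moves:
  commands:
    - [0,0,-0.12,0,0,0.0003,0]
    - [0,0,-0.24,0,0,0.0006,0]
    - [0,0,-0.36,0,0,0.0009,0]
    - [0,0,-0.48,0,0,0.0012,0]
    - [0,0,-0.6,0,0,0.0015,0]

```text
time: 7.85
tool_pos: [0.5388, 0.144, 0.1003]
ee_rot: [-3.138, 0.001, 1.221]
wrist_force: [1.1, 1.2, -6.6]
width: 0.0139
finger_force: 30.1
```

```bash
python3 st.py
```

```text
{'time': 7.85, 'tool_pos': [0.5388, 0.144, 0.1003], 'ee_rot': [-3.138, 0.0012, 1.2214], 'wrist_force': [1.0538, 1.1842, -6.6112], 'wrist_torque': [0.244, -0.1718, 0.363], 'width': 0.0139, 'finger_force': 30.076} 0.5084783466335407
```

Call:
apply_moves:
  commands:
    - [0,0,-0.12,0,0,0.0002,0]
    - [0,0,-0.24,0,0,0.0005,0]
    - [0,0,-0.36,0,0,0.0007,0]
    - [0,0,-0.48,0,0,0.001,0]
    - [0,0,-0.6,0,0,0.0013,0]

```text
time: 8.35
tool_pos: [0.5394, 0.1435, 0.1019]
ee_rot: [-3.141, 0.003, 0.621]
wrist_force: [0.3, 0.2, -6.5]
width: 0.0139
finger_force: 30.1
```

Call:
apply_moves:
  commands:
    - [0,0,-0.12,0,0,0.0003,0]
    - [0,0,-0.24,0,0,0.0005,0]
    - [0,0,-0.36,0,0,0.0008,0]
    - [0,0,-0.48,0,0,0.001,0]
    - [0,0,-0.6,0,0,0.0013,0]

```text
time: 8.85
tool_pos: [0.5395, 0.1428, 0.1033]
ee_rot: [3.139, 0.002, 0.021]
wrist_force: [0.2, -2.4, -4.2]
width: 0.0137
finger_force: 30.1
```

```bash
python3 st.py
python3 - <<'E'
from h import *
for c in("scene","top"):
    s=snapshot(c)
    save(s,c+"1")
    for q in("orange_insert","block"):
        for r in place_of(c,q): print(c,q,round(r["score"],2),np.round(r["pixel"],1))
        for r in masks_of(c,q): print("  mask",round(r["score"],2),np.round(r["extent"],1))
E
```

```text
{'time': 8.85, 'tool_pos': [0.5395, 0.1428, 0.1033], 'ee_rot': [3.1393, 0.0024, 0.0208], 'wrist_force': [0.1524, -2.4483, -4.2113], 'wrist_torque': [-0.3555, -0.1736, 0.3054], 'width': 0.0137, 'finger_force': 30.075} 1.7085327759751463
scene orange_insert 0.82 [298.1 236.8]
scene orange_insert 0.68 [310.9 204.6]
scene orange_insert 0.52 [387.5 209.3]
scene orange_insert 0.41 [382.3 218.5]
  mask 0.93 [302.1 181.1 323.6 207.3]
  mask 0.85 [380.9 179.3 397.7 210.4]
  mask 0.85 [287.1 210.7 308.8 237.9]
scene block 0.71 [383.9 217.9]
  mask 0.69 [361.1 188.3 413.9 226.5]
top orange_insert 0.84 [326.6 184. ]
top orange_insert 0.62 [322.9 219.8]
top orange_insert 0.5 [250.5 209.5]
  mask 0.79 [316.1 204.2 336.8 229.5]
  mask 0.55 [317.5 171.6 337.9 191.6]
top block 0.69 [247.9 209.6]
  mask 0.8 [223.6 187.1 273.9 227.1]
```

Run:
```python
import cv2,numpy as np
a,b=[cv2.resize(cv2.imread(f"pics/scene{i}.png")[145:260,335:490],None,fx=2.5*2,fy=5,interpolation=cv2.INTER_CUBIC)[:, :] for i in(0,1)]
i=np.vstack([a,b]);cv2.imwrite("pics/cmp.png",cv2.resize(i,None,fx=.52,fy=.52))
```

```text
(no output)
```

View pics/cmp.png

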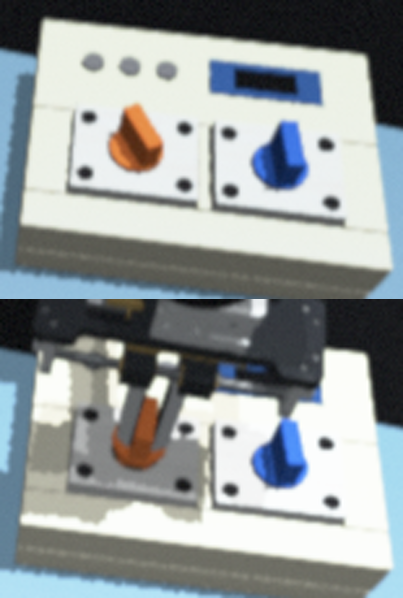

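Comparing before and after, the four holes of the orange block sit at the same pixels, so the block is still down while the insert is up about 7 mm. Blue hasn't moved. I'll continue the twisting.

Call:
apply_moves:
  commands:
    - [0,0,0.12,0,0,0,0]
    - [0,0,0.24,0,0,0.0003,0]
    - [0,0,0.36,0,0,0.0006,0]
    - [0,0,0.48,0,0,0.0009,0]
    - [0,0,0.6,0,0,0.0012,0]

```text
time: 9.85
tool_pos: [0.5401, 0.1443, 0.1066]
ee_rot: [-3.141, -0.001, 0.63]
wrist_force: [-0.7, 0.5, -7.8]
width: 0.0137
finger_force: 30.0
```

Call:
apply_moves:
  commands:
    - [0,0,0.12,0,0,0.0003,0]
    - [0,0,0.24,0,0,0.0006,0]
    - [0,0,0.36,0,0,0.0009,0]
    - [0,0,0.48,0,0,0.0011,0]
    - [0,0,0.6,0,0,0.0014,0]

```text
time: 10.35
tool_pos: [0.5396, 0.1446, 0.1084]
ee_rot: [-3.14, -0.001, 1.23]
wrist_force: [-1.5, 0.4, -5.4]
width: 0.0143
finger_force: 30.0
```

Call:
apply_moves:
  commands:
    - [0,0,0.12,0,0,0.0003,0]
    - [0,0,0.24,0,0,0.0006,0]
    - [0,0,0.36,0,0,0.0009,0]
    - [0,0,0.48,0,0,0.0011,0]
    - [0,0,0.6,0,0,0.0014,0]

```text
time: 10.85
tool_pos: [0.5382, 0.1443, 0.1099]
ee_rot: [-3.138, -0.002, 1.83]
wrist_force: [-4.8, -0.8, -3.5]
width: 0.0136
finger_force: 30.0
```

Call:
apply_moves:
  commands:
    - [0,0,-0.12,0,0,0,0]
    - [0,0,-0.24,0,0,0.0003,0]
    - [0,0,-0.36,0,0,0.0006,0]
    - [0,0,-0.48,0,0,0.0009,0]
    - [0,0,-0.6,0,0,0.0012,0]

```text
time: 11.35
tool_pos: [0.54, 0.1449, 0.1114]
ee_rot: [-3.141, -0.002, 1.221]
wrist_force: [-1.1, 1.1, -6.3]
width: 0.0138
finger_force: 30.0
```

Call:
apply_moves:
  commands:
    - [0,0,-0.12,0,0,0.0003,0]
    - [0,0,-0.24,0,0,0.0006,0]
    - [0,0,-0.36,0,0,0.0009,0]
    - [0,0,-0.48,0,0,0.0011,0]
    - [0,0,-0.6,0,0,0.0014,0]

```text
time: 11.85
tool_pos: [0.5415, 0.1447, 0.1146]
ee_rot: [3.141, -0.005, 0.621]
wrist_force: [0.4, -0.8, -0.7]
width: 0.0138
finger_force: 30.0
```

Call:
apply_moves:
  commands:
    - [0,0,-0.12,0,0,0.0003,0]
    - [0,0,-0.24,0,0,0.0006,0]
    - [0,0,-0.36,0,0,0.0009,0]
    - [0,0,-0.48,0,0,0.0011,0]
    - [0,0,-0.6,0,0,0.0014,0]

```text
time: 12.35
tool_pos: [0.5408, 0.1434, 0.1156]
ee_rot: [3.141, -0.003, 0.02]
wrist_force: [-0.3, -2.1, -0.8]
width: 0.0139
finger_force: 30.0
```

```bash
python3 st.py
```

```text
{'time': 12.35, 'tool_pos': [0.5408, 0.1434, 0.1156], 'ee_rot': [3.1407, -0.0025, 0.0203], 'wrist_force': [-0.2647, -2.1473, -0.8143], 'wrist_torque': [-0.6958, 0.3502, -0.0523], 'width': 0.0139, 'finger_force': 29.997} 1.7091346034547525
```

The torque has gone and the pull is only the insert's weight, so it's free at about 20 mm. I'll turn back to the centred angle and lift slowly.

Call:
apply_moves:
  commands:
    - [0,0,0.12,0,0,0.0005,0]
    - [0,0,0.24,0,0,0.001,0]
    - [0,0,0.36,0,0,0.0015,0]
    - [0,0,0.48,0,0,0.002,0]
    - [0,0,0.6,0,0,0.003,0]

```text
time: 12.85
tool_pos: [0.5415, 0.1446, 0.119]
ee_rot: [3.141, -0.005, 0.63]
wrist_force: [0.3, 0.2, -1.3]
width: 0.0139
finger_force: 30.0
```

Call:
apply_moves:
  commands:
    - [0,0,0,0,0,0.001,0]
    - [0,0,0,0,0,0.002,0]
    - [0,0,0,0,0,0.003,0]
    - [0,0,0,0,0,0.004,0]
    - [0,0,0,0,0,0.005,0]

```text
time: 13.35
tool_pos: [0.5402, 0.1438, 0.1213]
ee_rot: [3.142, -0.0, 0.624]
wrist_force: [0.1, -0.8, -1.0]
width: 0.0142
finger_force: 30.0
```

Call:
apply_moves:
  commands:
    - [0,0,0,0,0,0.003,0]
    - [0,0,0,0,0,0.006,0]
    - [0,0,0,0,0,0.009,0]
    - [0,0,0,0,0,0.012,0]
    - [0,0,0,0,0,0.015,0]

```text
time: 13.85
tool_pos: [0.5403, 0.1437, 0.1365]
ee_rot: [3.141, -0.0, 0.625]
wrist_force: [0.1, -0.1, -1.7]
width: 0.0142
finger_force: 30.0
```

Call:
apply_moves:
  commands:
    - [0,0,0,0,0,0.006,0]
    - [0,0,0,0,0,0.012,0]
    - [0,0,0,0,0,0.018,0]
    - [0,0,0,0,0,0.026,0]
    - [0,0,0,0,0,0.034,0]

```text
time: 14.35
tool_pos: [0.5402, 0.1438, 0.1709]
ee_rot: [3.141, -0.0, 0.625]
wrist_force: [0.3, -0.2, -1.6]
width: 0.0139
finger_force: 30.0
```

```bash
python3 st.py
python3 - <<'E'
from h import *
s=snapshot("scene");save(s,"scene2")
print(proj(s,[.54,.144,.045]))
c=np.array(s["pixels"])[100:260,320:500,::-1];cv2.imwrite("pics/sc2.png",cv2.resize(c,None,fx=3,fy=3,interpolation=cv2.INTER_CUBIC))
E
```

```text
{'time': 14.35, 'tool_pos': [0.5402, 0.1438, 0.1709], 'ee_rot': [3.1414, -0.0002, 0.6247], 'wrist_force': [0.2557, -0.1782, -1.5644], 'wrist_torque': [-0.0182, 0.0008, -0.0075], 'width': 0.0139, 'finger_force': 29.9956} 1.1047726744822357
[385.  214.9]
```

View pics/sc2.png

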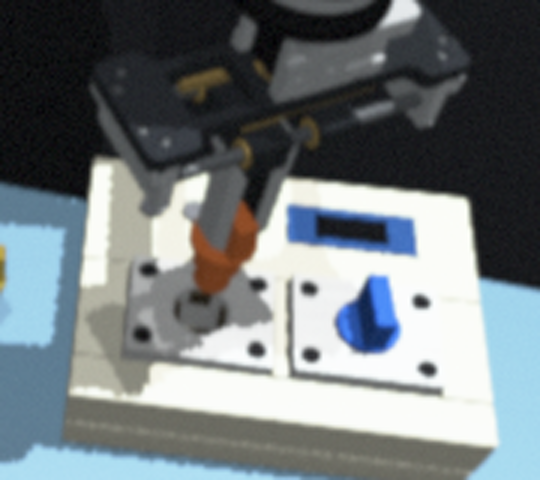

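The insert hangs in the grip at crop (222,245) over the empty bore at (200,310). The block and blue are in place. Next I'll carry it to the tray.

Call:
apply_moves:
  commands:
    - [0,0,0,0.001,-0.015,0.012,0]
    - [0,0,0,0.004,-0.05,0.02,0]
    - [0,0,0,0.006,-0.09,0.025,0]
    - [0,0,0,0.009,-0.13,0.025,0]
    - [0,0,0,0.012,-0.17,0.025,0]

```text
time: 14.9
tool_pos: [0.5521, -0.0288, 0.1963]
ee_rot: [3.14, -0.001, 0.625]
wrist_force: [0.1, 0.7, -1.4]
width: 0.0137
finger_force: 30.0
```

Call:
apply_moves:
  commands:
    - [0,0,0,0.002,-0.04,0,0]
    - [0,0,0,0.005,-0.08,0,0]
    - [0,0,0,0.008,-0.12,0,0]
    - [0,0,0,0.01,-0.155,0,0]
    - [0,0,0,0.012,-0.175,-0.01,0]

```text
time: 15.4
tool_pos: [0.5644, -0.2054, 0.187]
ee_rot: [3.138, -0.001, 0.621]
wrist_force: [-0.1, -0.3, -1.2]
width: 0.0136
finger_force: 30.0
```

Call:
apply_moves:
  commands:
    - [0,0,0,0,-0.015,-0.025,0]
    - [0,0,0,0,-0.022,-0.05,0]
    - [0,0,0,0,-0.022,-0.075,0]
    - [0,0,0,0,-0.022,-0.09,0]
    - [0,0,0,0,-0.022,-0.1,0]

```text
time: 15.9
tool_pos: [0.5633, -0.2227, 0.0831]
ee_rot: [-3.139, 0.001, 0.625]
wrist_force: [0.7, -0.4, -1.1]
width: 0.0135
finger_force: 30.0
```

```bash
python3 st.py
python3 - <<'E'
from h import *
s=snapshot("scene");save(s,"scene3")
E
```

```text
{'time': 15.9, 'tool_pos': [0.5633, -0.2227, 0.0831], 'ee_rot': [-3.139, 0.0012, 0.6251], 'wrist_force': [0.6936, -0.4085, -1.0571], 'wrist_torque': [0.0315, -0.0207, 0.0031], 'width': 0.0135, 'finger_force': 29.9956} 0.47559783408202483
```

View pics/scene3.png

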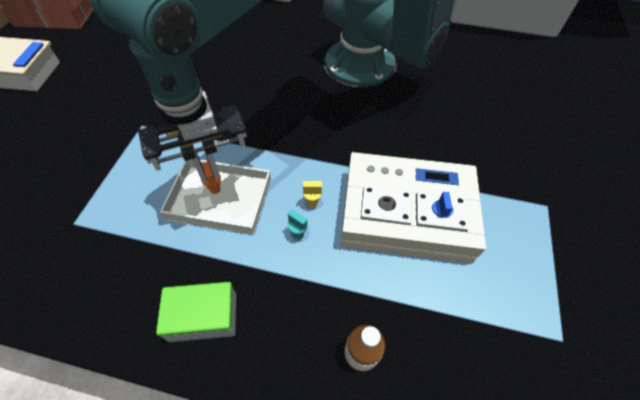

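The insert hangs upright over the middle of the tray at (212,185). The block is at (388,205) and blue at (444,205), both in place. I'll lower it gently until it touches.

Call:
apply_moves:
  commands:
    - [0,0,0,0,0,-0.006,0]
    - [0,0,0,0,0,-0.012,0]
    - [0,0,0,0,0,-0.018,0]
    - [0,0,0,0,0,-0.022,0]
    - [0,0,0,0,0,-0.024,0]

```text
time: 16.45
tool_pos: [0.5641, -0.2232, 0.0608]
ee_rot: [-3.141, 0.0, 0.625]
wrist_force: [-0.3, -0.6, -1.9]
width: 0.0138
finger_force: 30.0
```

Call:
apply_moves:
  commands:
    - [0,0,0,0,0,-0.001,0]
    - [0,0,0,0,0,-0.002,0]
    - [0,0,0,0,0,-0.002,0]
    - [0,0,0,0,0,-0.002,0]
    - [0,0,0,0,0,-0.002,0]

```text
time: 16.95
tool_pos: [0.5643, -0.2233, 0.0594]
ee_rot: [3.141, -0.0, 0.625]
wrist_force: [0.5, 0.4, -1.7]
width: 0.0138
finger_force: 30.0
```

Call:
apply_moves:
  commands:
    - [0,0,0,0,0,-0.001,0]
    - [0,0,0,0,0,-0.002,0]
    - [0,0,0,0,0,-0.003,0]
    - [0,0,0,0,0,-0.003,0]
    - [0,0,0,0,0,-0.003,0]

```text
time: 17.45
tool_pos: [0.5641, -0.2232, 0.056]
ee_rot: [-3.141, 0.0, 0.625]
wrist_force: [-0.3, -0.8, -1.1]
width: 0.0137
finger_force: 30.0
```

Call:
apply_moves:
  commands:
    - [0,0,0,0,0,-0.0005,0]
    - [0,0,0,0,0,-0.001,0]
    - [0,0,0,0,0,-0.001,0]
    - [0,0,0,0,0,-0.001,0]
    - [0,0,0,0,0,-0.001,0]

```text
time: 17.95
tool_pos: [0.5642, -0.2233, 0.0552]
ee_rot: [3.141, -0.0, 0.625]
wrist_force: [-0.4, -0.3, -1.8]
width: 0.0139
finger_force: 30.0
```

Call:
apply_moves:
  commands:
    - [0,0,0,0,0,-0.0005,0]
    - [0,0,0,0,0,-0.001,0]
    - [0,0,0,0,0,-0.0015,0]
    - [0,0,0,0,0,-0.0015,0]
    - [0,0,0,0,0,-0.0015,0]

```text
time: 18.45
tool_pos: [0.5644, -0.2233, 0.0548]
ee_rot: [3.141, -0.0, 0.625]
wrist_force: [-1.3, -0.0, 5.2]
width: 0.0138
finger_force: 30.0
```

Contact, pressing at about 7 N. I'll open the fingers.

Call:
apply_moves:
  commands:
    - [0,0,0,0,0,0.0005,0]
    - [0,0,0,0,0,0.0005,20]
    - [0,0,0,0,0,0.0005,40]
    - [0,0,0,0,0,0.0005,60]
    - [0,0,0,0,0,0.0005,60]

```text
time: 18.95
tool_pos: [0.564, -0.2232, 0.0536]
ee_rot: [-3.141, 0.0, 0.625]
wrist_force: [-0.5, 0.2, -0.4]
width: 0.0397
finger_force: 0.0
```

Call:
apply_moves:
  commands:
    - [0,0,0,0,0,0,60]
    - [0,0,0,0,0,0,60]
    - [0,0,0,0,0,0.005,60]
    - [0,0,0,0,0,0.015,60]
    - [0,0,0,0,0,0.035,60]

```text
time: 19.45
tool_pos: [0.5633, -0.2228, 0.0885]
ee_rot: [-3.139, 0.001, 0.625]
wrist_force: [0.1, -0.9, 0.3]
width: 0.0562
finger_force: 0.0
```

Call:
apply_moves:
  commands:
    - [0,0,0,0,0,0.03,60]
    - [0,0,0,0,0,0.06,60]
    - [0,0,0,0,0,0.09,60]
    - [0,0,0,0,0,0.12,60]
    - [0,0,0,0,0,0.13,60]

```text
time: 19.95
tool_pos: [0.5657, -0.224, 0.2248]
ee_rot: [3.134, -0.004, 0.625]
wrist_force: [0.4, -0.4, 0.2]
width: 0.0563
finger_force: 0.0
```

```bash
python3 st.py
python3 - <<'E'
from h import *
s=snapshot("scene");save(s,"scene4")
for q,z in(("orange_insert",.004),("block",.035),("blue_insert",.045)):
    for r in place_of("scene",q): print(q,round(r["score"],2),np.round(r["pixel"],1),ray(s,r["pixel"],z).round(3))
E
```

```text
{'time': 19.95, 'tool_pos': [0.5657, -0.224, 0.2248], 'ee_rot': [3.1338, -0.004, 0.6248], 'wrist_force': [0.4354, -0.3929, 0.1898], 'wrist_torque': [-0.041, -0.019, 0.0021], 'width': 0.0563, 'finger_force': 0.0} 0.47582895252939195
orange_insert 0.86 [221.3 197.8] [ 0.56  -0.217  0.004]
orange_insert 0.85 [300.5 235.7] [ 0.609 -0.019  0.004]
orange_insert 0.83 [310.4 206.4] [ 0.533 -0.017  0.004]
block 0.78 [380.6 216.5] [0.54  0.136 0.035]
blue_insert 0.86 [436.  218.2] [0.522 0.247 0.045]
```

View pics/scene4.png

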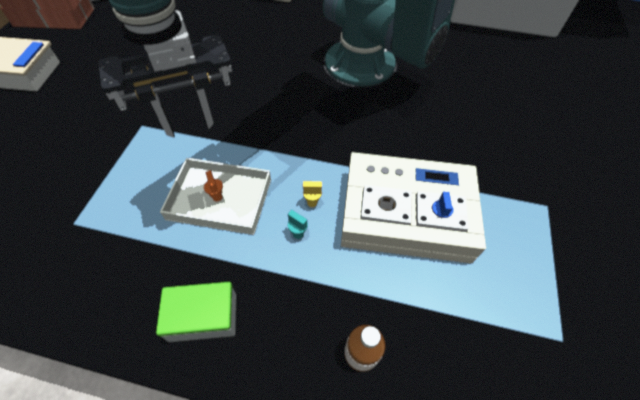

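The orange insert stands in the tray at (214,187) and the gripper is clear of it. The block at (388,205) and blue at (444,205) are unmoved. I'll hand the job in.

```bash
python3 -c "
from bench import *
print(close_job())"
```

```text
the job is handed in; nothing more can be done
None
```

The orange insert was twisted loose with its block staying down in the heater, and it now stands in the white tray; the blue insert was not touched, and the job was handed in at about 20 s of the 61 s allowed (no verdict was returned).

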